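# Show a spray probe's nozzle to the inspection microscope

## Robot

A 6-joint arm with a two-finger parallel gripper is mounted at the origin on the work surface. World frame = base frame: x ahead of the robot, y to its left, z up, the work surface at z = 0. Lengths are in m, angles in rad, forces in N, time in s.
With the tool pointing down it reaches from about 0.35 to 0.95 m from the base axis. Payload 17.4 kg.
Tool frame: the origin (TCP) lies on the centre line of the jaws, within the pads' length; the fingertips stand 14 mm ahead of it and the grasp point (between the pads) lies 5 mm behind it; z points along the fingers, x is the direction in which the jaws open and shut, and the axes are right-handed (so a half turn about z gives the same grasp; the last joint's range is limited). The gripper opens to 93 mm and grips with 3 to 60 N. Pads are 15 mm wide; open, the fingers measure 128 mm over their backs; the gripper's body (75 mm by 188 mm) begins 65 mm behind the grasp point.
Start: joints at [1.091, 0.116, 1.442, -0, 1.584, -0.038], TCP at [0.289, 0.61, 0.233] pointing down, gripper open.
Joint ranges: [-2.83, 2.83], [-0.83, 2.19], [0.07, 2.5], [-1.14, 4.28], [0.01, 3], [-2.97, 2.97]. Speed limits (rad/s): [1.89, 1.89, 2.22, 3.14, 3.14, 3.14].

## Interface

Orientations are given as [roll, pitch, yaw] about the fixed x, y, z axes, in that order (R = Rz(yaw) Ry(pitch) Rx(roll)).
In Python, from station import env gives the robot as it stands.
- The arm moves only by the tool jog_arm, never from a script. Its arguments are lists of equal length, an entry for each row: "delta_pos": the shift along the tool's x, y, z in m, a list of three; "rotation": the turn, a rotation vector about the tool's x, y, z in rad, a list of three. A call has 1 to 10 rows; each row shifts and turns the commanded pose from where the row before left it, along the tool's axes as they then stand; what a row does not reach is not made up. A row lasts 1/10 s, in which the tool goes at most 50 mm and 8.59 degrees, less where a joint would pass 70% of its speed; a pose out of reach is approached as far as the arm can. A call with a gripper value outside its range is refused whole. "hand" is the closure, from -1 (fully open) to 1 (shut), set as the call begins (left out, the last holds). The fingers move at their own pace and stop on an object; "newtons" is the grip in N (left out, the last holds). Time passes only in rows, so rows that do not move let the fingers close. It gives the time, the measured TCP pose, the force and the opening at its end, in the units of the state.
- env.state(): the state, without advancing time (a new reading comes with each control period).
- env.grab_frame(name): name is "side" or "top" or "wrist"; returns a dict with "pixels" (420x560x3 uint8, red, green, blue), "fx", "fy", "cx", "cy" (pixels), "world_to_cam" (4x4, takes a point from world to camera coordinates). Camera axes: x right, y up, looking along -z (the intrinsics and any distortion apply to the point x, -y, -z); pixel columns grow to the right and rows downward; lengths in m; the calibration is good to about 2 mm. A picture is of the moment at which its call begins. There is no depth.
- env.sign_off(): hands the job in, once; it reports no verdict.
Trained networks look in the newest picture that a camera, given by its name, has taken for a name from the list of things; names that differ only in an ending like _2 or _b are one class to them, and where a whole thing is asked for, a point or a joint stands for the part that bears it (a point fixed in the world has none). Each returns a list of dicts, best first, with "conf" (0 to 1); they miss things now and then, are a little off and sometimes report something else, mostly with a low value. They report only what shows in the picture. A call takes as long as a camera call.
- env.look_for(thing, camera): "extent" ([left, top, right, bottom] in pixels, round what is visible of it).
- env.masks_of(thing, camera): "pixels" (420x560 bool, what is visible of it) and "extent" ([left, top, right, bottom] in pixels, round what is visible of it).
The state is a dict: "time": time; "q": joint angles; "joint_velocities": joint speeds; "tau": joint torques, N m; "ee_pos": TCP position; "tool_rot": TCP orientation; "ft_force": force on the tool from outside, world axes, zero at the start; "torque": the same for the moment, N m; "width": opening from 0.0 (shut) to 1.0 (fully open).
Only numpy, scipy, OpenCV 4.12 (cv2) and the standard library are available. Lean on these libraries where they do the work, as an engineer would, in place of code of your own. Each camera call takes 0.05 s, during which the arm holds its last target. There are 200 camera calls.

## Task

Draw the blue-collared spray probe out of its socket in the parking stand, tip it over and hold its nozzle tip centred in front of the inspection microscope's upward-slanting lens, about 40 mm off the glass, with the probe in line with the lens's axis (nozzle towards the lens). Finish while still holding it there, raised and still; never touch the microscope with the probe, leave the other two probes parked and the other things on the bench where they are.

Things in the scene. Friction and masses are not known exactly. Their poses are not given: they have to be found in the camera images.
- probe_blue: blue spray probe, loose, 0.22 kg (varies), round. Origin = nozzle tip, z axis from tip to head. Along z: steel cone 0-20 mm; steel barrel 16 mm wide, 20-80; blue collar 30 mm wide, 80-86; black cylindrical head 26 mm wide, 86-134 (grip here); blue disc 26 mm wide, 134-140; thin brass stub to 150. Stands head up in a socket, resting on its collar, tip 25 mm above the table
- probe_white: spray probe with white collar and end disc, otherwise like the blue one; origin at its nozzle tip, z up; stands in another socket; to be left parked
- probe_orange: spray probe with orange collar and end disc, otherwise like the blue one; origin at its nozzle tip, z up; stands in another socket; to be left parked
- stand: parking stand, fixed: white block 60 x 235 x 25 mm thick on a grey foot, its top 105 mm above the table; origin on the table under its centre, y along the row. Three sockets 20 mm wide through the block at y = -75, 0, +75 mm, one probe in each (which varies). Drawn straight up, a probe is clear after 80 mm; parked probes' tops are 175 mm above the table
- scope: the inspection microscope, fixed: white foot 150 x 100 mm, two grey cheeks and a blue slanting tube; origin on the table straight under the lens; its x axis points to the foot's rear, its -x (where the lens leans to) roughly to the robot
- scope_lens: the microscope's slanting tube; origin = centre of the lens's front glass, 110 mm above the table, in a black and white ring light 56 mm wide; z axis = the optical axis, pointing out of the lens, up and back towards the robot, 40 degrees from vertical; y axis level. The tube, 44 mm wide, runs 108 mm back along -z
- view (a point): the point on the optical axis 40 mm in front of the lens's glass, where the nozzle tip is to be
- amber_bottle: amber bottle with black cap, 70 mm wide, 150 mm tall, loose bystander; origin under its centre
- clear_bottle: clear bottle with blue cap, 70 mm wide, 140 mm tall, loose bystander; origin under its centre
- beaker: glass beaker, 68 mm wide, 80 mm tall, loose bystander; origin under its centre
- spanner: steel spanner lying flat, 150 mm long, loose bystander; x along it
- wipes: green box of wipes, 110 x 200 x 70 mm tall, loose bystander; origin under its centre
- vial_tray: white tray of blue-capped vials, 100 x 160 x 40 mm tall, loose bystander; origin under its centre

How it is judged:
By the outcome, as a careful person would: the job done as asked, in the order asked, and still so for the second after the job is handed in, while the arm keeps its last pose, push and grip.
It also fails if it takes over 35 s, if anything falls off the work surface, if the arm or the gripper's body presses on something with over 40 N, if the wrist force passes 120 N, or if a joint passes its speed limit or range.

## Working session

There is one attempt and no reset: what is moved stays moved. The work goes in short steps, Python scripts to look and compute and a tool call to move; the robot and the scene stay as the last step left them, time stands still between calls to the robot, and variables do not carry over. Pictures are saved under pics/ and viewed, about 8 in all and at most 12, crops included, and the job is handed in when it is done.

Besides the shell and the picture viewer there is one more tool, called after "Emit:" in YAML: its name, and indented under it one key for each argument. jog_arm: Moves the arm, as the interface text tells. Its arguments: {"type":"object","properties":{"delta_pos":{"type":"array"},"rotation":{"type":"array"},"hand":{"type":"number"},"newtons":{"type":"number"}},"required":["delta_pos","rotation"]}

```bash
mkdir -p pics; cat > h.py <<'E'
import numpy as np,cv2
from station import env
from scipy.spatial.transform import Rotation as R
def proj(f,P):
    P=np.atleast_2d(P);c=(f["world_to_cam"]@np.c_[P,np.ones(len(P))].T).T[:,:3]
    return np.c_[f["cx"]+f["fx"]*c[:,0]/-c[:,2], f["cy"]-f["fy"]*c[:,1]/-c[:,2]]
def ray(f,u,v):
    W=np.array(f["world_to_cam"]);r=W[:3,:3];o=-r.T@W[:3,3]
    return o,r.T@np.array([(u-f["cx"])/f["fx"],-(v-f["cy"])/f["fy"],-1])
def atz(f,u,v,z):
    o,d=ray(f,u,v);return o+d*(z-o[2])/d[2]
def save(f,n): cv2.imwrite("pics/"+n,f["pixels"][:,:,::-1])
E
python3 - <<'E'
from h import *
s=env.state();print(s)
ims=[]
for c in ["top","side"]:
    f=env.grab_frame(c);print(c,[k for k in f if k!='pixels'],f["fx"],f["cx"],f["cy"],np.round(f["world_to_cam"],3).tolist())
    ims.append(f["pixels"][:,:,::-1]);save(f,c+"0.png")
    for t in ["probe_blue","probe_white","probe_orange","stand","scope","scope_lens","amber_bottle","clear_bottle","beaker","wipes","vial_tray","spanner"]:
        for m in env.look_for(t,c)[:2]: print(c,t,round(m["conf"],2),np.round(m["extent"]).tolist())
E
```

```text
{'time': 0.0, 'q': array([ 1.09117087e+00,  1.16461410e-01,  1.44227435e+00,  4.41057340e-07,
        1.58400846e+00, -3.78547388e-02]), 'joint_velocities': array([-6.33407218e-05,  6.31587809e-04,  6.37923297e-04, -1.29330170e-03,
       -5.01648951e-06, -1.05119286e-03]), 'tau': array([-4.38433208e-04, -7.21298075e+01, -6.22583342e+01,  7.78181478e-02,
        2.43921729e-02, -1.12185526e-04]), 'ee_pos': array([0.28854041, 0.61000276, 0.2319161 ]), 'tool_rot': array([-3.14154863e+00,  1.15072279e-03,  1.12902564e+00]), 'ft_force': array([ 0.89651599, -0.11113613, -0.91315832]), 'torque': array([-0.02161569, -0.00134713,  0.02317696]), 'width': 1.0001603139360675}
top ['fx', 'fy', 'cx', 'cy', 'world_to_cam'] 436.04934530681084 272.17860715518214 211.15830146328966 [[0.009, -1.0, 0.015, -0.03], [0.988, 0.012, 0.157, -0.567], [-0.157, 0.014, 0.987, -1.489], [0.0, 0.0, 0.0, 1.0]]
top probe_blue 0.54 [329.0, 231.0, 341.0, 242.0]
top probe_white 0.64 [306.0, 225.0, 316.0, 235.0]
top probe_white 0.5 [216.0, 169.0, 236.0, 195.0]
top probe_orange 0.63 [290.0, 213.0, 295.0, 224.0]
top stand 
[... 752 characters left out ...]
[0.0, 0.0, 0.0, 1.0]]
side probe_white 0.63 [315.0, 178.0, 325.0, 197.0]
side probe_white 0.58 [301.0, 189.0, 312.0, 205.0]
side probe_orange 0.61 [303.0, 187.0, 312.0, 204.0]
side probe_orange 0.23 [288.0, 333.0, 302.0, 382.0]
side stand 0.85 [291.0, 172.0, 346.0, 238.0]
side scope 0.69 [221.0, 236.0, 263.0, 276.0]
side scope 0.44 [228.0, 192.0, 249.0, 235.0]
side scope_lens 0.6 [231.0, 234.0, 264.0, 257.0]
side amber_bottle 0.77 [230.0, 191.0, 249.0, 233.0]
side clear_bottle 0.96 [255.0, 151.0, 274.0, 189.0]
side beaker 0.77 [278.0, 141.0, 298.0, 168.0]
side wipes 0.6 [212.0, 328.0, 284.0, 416.0]
side vial_tray 0.76 [320.0, 125.0, 354.0, 158.0]
side spanner 0.7 [288.0, 334.0, 302.0, 380.0]
```

View pics/top0.png

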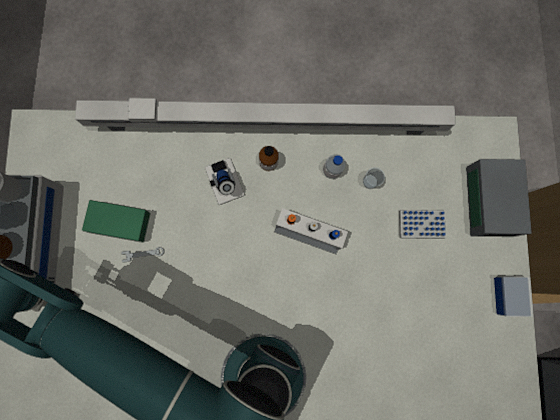

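View pics/side0.png

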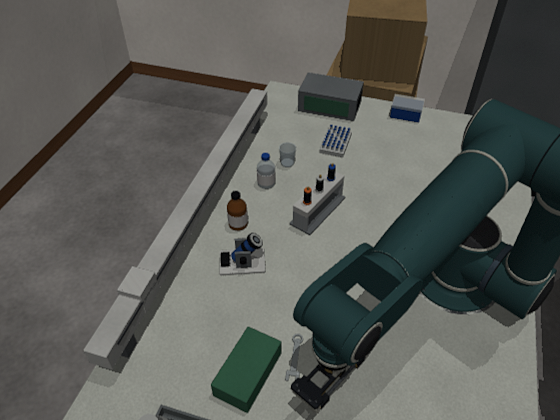

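Top picture: blue probe at (335,235), at the right end of the stand; white (313,226), orange (292,218); lens ring at about (226,187). Side picture: blue probe top (332,172), lens ring (255,241).

```bash
python3 - <<'E'
from h import *
from scipy.optimize import least_squares
F={c:env.grab_frame(c) for c in["top","side"]}
def tri(a,b):
    A=[];y=[]
    for c,p in(("top",a),("side",b)):
        o,d=ray(F[c],*p);d/=np.linalg.norm(d);M=np.eye(3)-np.outer(d,d);A.append(M);y.append(M@o)
    return np.linalg.lstsq(np.vstack(A),np.hstack(y),rcond=None)[0]
for n,p in dict(blue=(335,234),white=(313.5,226),orange=(292,217.5)).items(): print(n,atz(F["top"],*p,.17).round(3))
print("lens",tri((226,187),(255,241)).round(3), atz(F["top"],226,187,.11).round(3))
print("blue tri",tri((335,234),(332,167)).round(3))
for n,a,z in [("scopefoot",(227,188),.0),("amber",(268,153),.15),("clear",(337,160),.14),("beaker",(373,178),.04)]: print(n,atz(F["top"],*a,z).round(3))
# crops
a=F["top"]["pixels"][150:250,190:350,::-1];b=F["side"]["pixels"][160:280,210:350,::-1]
im=np.vstack([cv2.resize(a,(448,280),interpolation=2),cv2.resize(b,(448,320)[::1],interpolation=2)])
f=env.grab_frame("wrist")["pixels"][:,:,::-1]
cv2.imwrite("pics/crop1.png",np.hstack([im,cv2.resize(f,(340,255))[:].copy() if 0 else cv2.copyMakeBorder(cv2.resize(f,(340,255)),0,345,0,0,0)]))
print(np.round(env.grab_frame("wrist")["world_to_cam"],3))
E
```

```text
blue [ 0.476 -0.224  0.17 ]
white [ 0.501 -0.155  0.17 ]
orange [ 0.527 -0.086  0.17 ]
lens [0.638 0.135 0.103] [0.638 0.135 0.11 ]
blue tri [ 0.475 -0.226  0.158]
scopefoot [0.658 0.141 0.   ]
amber [ 0.747 -0.007  0.15 ]
clear [ 0.729 -0.239  0.14 ]
beaker [ 0.693 -0.384  0.04 ]
[[ 0.427  0.904 -0.    -0.674]
 [-0.869  0.41  -0.277  0.032]
 [-0.251  0.118  0.961 -0.391]
 [ 0.     0.     0.     1.   ]]
```

View pics/crop1.png

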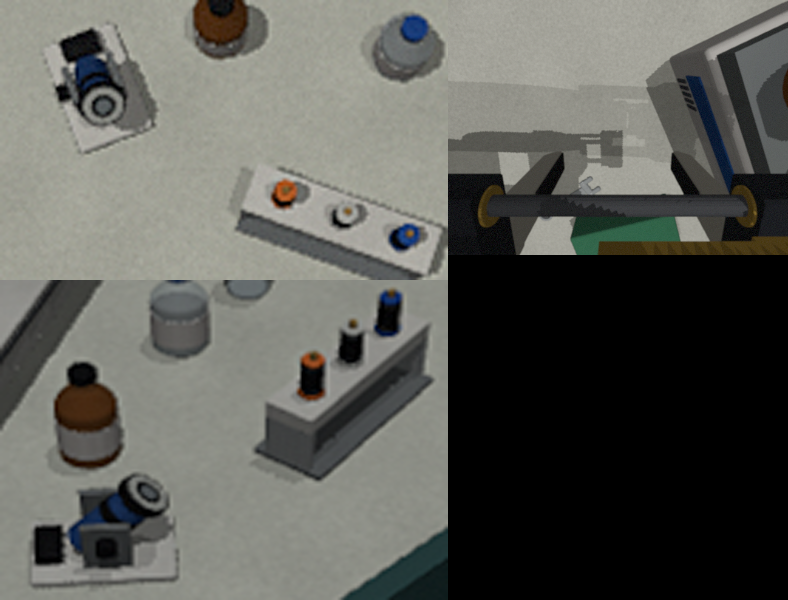

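The crop shows the lens ring centre at top pixel (226.8,187.5), with the scope's axis yawed about 0.37 rad. Blue is at the far end of the row. I'll write a row planner and check what the wrist camera would see from above.

```bash
cat >> h.py <<'E'
import json
def pose():
    s=env.state();return np.array(s["ee_pos"]),R.from_euler("xyz",s["tool_rot"])
def plan(wps,start=None):
    """wps: (pos,Rot,rows); rows of tool-frame steps, rounded, accumulating the rounded pose"""
    p,r=start or pose()
    P=[];V=[]
    for tp,tr,n in wps:
        tp=np.array(tp)
        for k in range(n,0,-1):
            d=np.round(r.inv().apply((tp-p)/k),3);w=np.round((r.inv()*tr).as_rotvec()/k,3)
            P.append(d.tolist());V.append(w.tolist());p=p+r.apply(d);r=r*R.from_rotvec(w)
    for i in range(0,len(P),10): print('"delta_pos":',json.dumps(P[i:i+10]),'\n"rotation":',json.dumps(V[i:i+10]))
    print("end",p.round(4),r.as_euler("xyz").round(4),"max",np.abs(P).max(),np.abs(V).max())
    return p,r
def wcam(f,tp,tr):
    """wrist frame as it would be from another tool pose"""
    p,r=pose();T=np.eye(4);T[:3,:3]=r.as_matrix();T[:3,3]=p
    U=np.eye(4);U[:3,:3]=tr.as_matrix();U[:3,3]=tp
    g=dict(f);g["world_to_cam"]=f["world_to_cam"]@T@np.linalg.inv(U);return g
E
python3 - <<'E'
from h import *
f=env.grab_frame("wrist")
yaw=-.354;tr=R.from_euler("xyz",[np.pi,0,yaw])
for tp in [(.476,-.224,.30),(.47,-.25,.32)]:
    print(proj(wcam(f,np.array(tp),tr),[(.476,-.224,.175),(.501,-.155,.175),(.527,-.086,.175),(.638,.135,.11)]).round())
plan([((.47,.25,.31),R.from_euler("xyz",[np.pi,0,.45]),9),((.47,-.25,.31),tr,11)])
E
```

```text
[[ 280.  209.]
 [ 279.  119.]
 [ 280.   13.]
 [ 319. -352.]]
[[ 276.  174.]
 [ 275.   85.]
 [ 275.  -19.]
 [ 313. -368.]]
"delta_pos": [[-0.028, 0.035, -0.009], [-0.025, 0.037, -0.009], [-0.022, 0.039, -0.008], [-0.019, 0.041, -0.009], [-0.016, 0.042, -0.008], [-0.012, 0.043, -0.009], [-0.009, 0.044, -0.008], [-0.006, 0.044, -0.009], [-0.003, 0.045, -0.008], [-0.02, 0.041, -0.0]] 
"rotation": [[0.0, 0.0, 0.075], [0.0, 0.0, 0.075], [0.0, 0.0, 0.076], [0.0, 0.0, 0.075], [0.0, 0.0, 0.076], [0.0, 0.0, 0.075], [0.0, 0.0, 0.076], [0.0, 0.0, 0.075], [0.0, 0.0, 0.076], [0.0, 0.0, 0.073]]
"delta_pos": [[-0.017, 0.042, -0.0], [-0.014, 0.043, -0.0], [-0.01, 0.044, -0.0], [-0.007, 0.045, -0.0], [-0.004, 0.045, -0.0], [-0.0, 0.046, -0.0], [0.003, 0.045, -0.0], [0.006, 0.045, -0.0], [0.009, 0.045, -0.0], [0.013, 0.043, -0.0]] 
"rotation": [[0.0, 0.0, 0.073], [0.0, 0.0, 0.073], [0.0, 0.0, 0.073], [0.0, 0.0, 0.073], [0.0, 0.0, 0.073], [0.0, -0.0, 0.073], [0.0, -0.0, 0.073], [0.0, -0.0, 0.073], [0.0, -0.0, 0.073], [0.0, -0.0, 0.074]]
end [ 0.4701 -0.2496  0.3097] [ 3.1415 -0.     -0.354 ] max 0.046 0.076
```

```bash
python3 - <<'E'
from h import *
f=env.grab_frame("wrist")
tr=R.from_euler("xyz",[np.pi,0,-.354])
for tp in [(.55,-.03,.33),(.56,-.06,.36)]:
    print(proj(wcam(f,np.array(tp),tr),[(.638,.135,.11),(.638,.135,0),(.725,.17,0),(.55,.135,0)]).round())
plan([((.45,.3,.33),R.from_euler("xyz",[np.pi,0,.45]),9),((.55,-.03,.33),tr,11)])
E
```

```text
[[306.  -4.]
 [300.  25.]
 [358. -33.]
 [235.  51.]]
[[285. -22.]
 [284.  10.]
 [338. -46.]
 [223.  35.]]
"delta_pos": [[-0.023, 0.031, -0.011], [-0.021, 0.033, -0.011], [-0.019, 0.034, -0.011], [-0.016, 0.035, -0.011], [-0.013, 0.037, -0.011], [-0.011, 0.037, -0.011], [-0.008, 0.038, -0.01], [-0.004, 0.039, -0.011], [-0.002, 0.039, -0.01], [-0.005, 0.031, -0.0]] 
"rotation": [[-0.0, -0.0, 0.075], [-0.0, -0.0, 0.076], [-0.0, -0.0, 0.075], [-0.0, -0.0, 0.076], [-0.0, -0.0, 0.075], [-0.0, -0.0, 0.076], [-0.0, -0.0, 0.075], [-0.0, -0.0, 0.076], [-0.0, 0.0, 0.075], [-0.0, 0.0, 0.073]]
"delta_pos": [[-0.003, 0.031, -0.0], [-0.0, 0.031, -0.0], [0.002, 0.031, -0.0], [0.004, 0.031, -0.0], [0.007, 0.031, -0.0], [0.009, 0.03, -0.0], [0.011, 0.029, -0.0], [0.013, 0.029, -0.0], [0.015, 0.028, -0.0], [0.017, 0.026, -0.0]] 
"rotation": [[-0.0, 0.0, 0.073], [-0.0, 0.0, 0.073], [-0.0, 0.0, 0.073], [-0.0, 0.0, 0.073], [-0.0, 0.0, 0.073], [-0.0, 0.0, 0.073], [-0.0, 0.0, 0.073], [-0.0, 0.0, 0.073], [-0.0, 0.0, 0.074], [-0.0, 0.0, 0.073]]
end [ 0.5501 -0.0301  0.3297] [-3.1416  0.     -0.354 ] max 0.039 0.076
```

```bash
python3 - <<'E'
from h import *
tr=R.from_euler("xyz",[np.pi,0,-.35])
plan([((.45,.3,.35),R.from_euler("xyz",[np.pi,0,.35]),10),((.585,.075,.35),tr,8)])
E
```

```text
"delta_pos": [[-0.021, 0.028, -0.012], [-0.019, 0.029, -0.012], [-0.017, 0.031, -0.012], [-0.014, 0.032, -0.012], [-0.012, 0.033, -0.012], [-0.009, 0.034, -0.011], [-0.006, 0.034, -0.012], [-0.003, 0.035, -0.011], [-0.001, 0.035, -0.012], [0.002, 0.035, -0.011]] 
"rotation": [[-0.0, -0.0, 0.078], [-0.0, -0.0, 0.078], [-0.0, -0.0, 0.078], [-0.0, -0.0, 0.078], [-0.0, -0.0, 0.078], [-0.0, -0.0, 0.078], [-0.0, 0.0, 0.078], [-0.0, 0.0, 0.078], [-0.0, 0.0, 0.078], [-0.0, 0.0, 0.077]]
"delta_pos": [[0.006, 0.032, -0.0], [0.009, 0.032, -0.0], [0.012, 0.031, -0.0], [0.014, 0.029, -0.0], [0.017, 0.028, -0.0], [0.019, 0.026, -0.0], [0.022, 0.025, -0.0], [0.023, 0.023, -0.0]] 
"rotation": [[-0.0, 0.0, 0.088], [-0.0, 0.0, 0.087], [-0.0, 0.0, 0.088], [-0.0, 0.0, 0.087], [-0.0, 0.0, 0.088], [-0.0, 0.0, 0.087], [-0.0, 0.0, 0.088], [-0.0, 0.0, 0.087]]
end [0.5848 0.075  0.3497] [-3.1416  0.     -0.35  ] max 0.035 0.088
```

Emit:
jog_arm:
  delta_pos:
    - [-0.021,0.028,-0.012]
    - [-0.019,0.029,-0.012]
    - [-0.017,0.031,-0.012]
    - [-0.014,0.032,-0.012]
    - [-0.012,0.033,-0.012]
    - [-0.009,0.034,-0.011]
    - [-0.006,0.034,-0.012]
    - [-0.003,0.035,-0.011]
    - [-0.001,0.035,-0.012]
    - [0.002,0.035,-0.011]
  rotation:
    - [0,0,0.078]
    - [0,0,0.078]
    - [0,0,0.078]
    - [0,0,0.078]
    - [0,0,0.078]
    - [0,0,0.078]
    - [0,0,0.078]
    - [0,0,0.078]
    - [0,0,0.078]
    - [0,0,0.077]
  hand: -1

```text
time: 2.6
ee_pos: [0.4507, 0.2985, 0.3504]
tool_rot: [-3.142, -0.001, 0.347]
ft_force: [0.4, 0.4, 0.4]
width: 1.001
```

Emit:
jog_arm:
  delta_pos:
    - [0.006,0.032,0]
    - [0.009,0.032,0]
    - [0.012,0.031,0]
    - [0.014,0.029,0]
    - [0.017,0.028,0]
    - [0.019,0.026,0]
    - [0.022,0.025,0]
    - [0.023,0.023,0]
    - [0,0,0]
    - [0,0,0]
  rotation:
    - [0,0,0.088]
    - [0,0,0.087]
    - [0,0,0.088]
    - [0,0,0.087]
    - [0,0,0.088]
    - [0,0,0.087]
    - [0,0,0.088]
    - [0,0,0.087]
    - [0,0,0]
    - [0,0,0]

```text
time: 3.6
ee_pos: [0.5849, 0.0745, 0.3495]
tool_rot: [3.142, 0.0, -0.35]
ft_force: [-0.7, 0.7, -0.2]
width: 1.001
```

```bash
python3 - <<'E'
from h import *
f=env.grab_frame("wrist");save(f,"wscope.png")
import pickle;pickle.dump((f,pose()[0],pose()[1].as_matrix()),open("wscope.pkl","wb"))
for t in("scope","scope_lens"):
  for m in env.look_for(t,"wrist")[:2]: print(t,m["conf"],np.round(m["extent"]))
E
```

```text
scope 0.7 [261.  22. 391. 157.]
scope_lens 0.73 [285.  68. 355. 142.]
```

View pics/wscope.png

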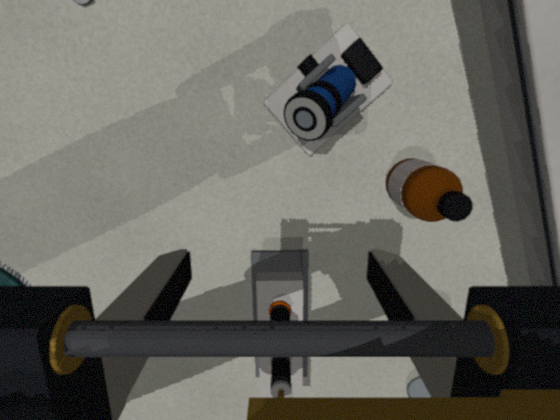

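Wrist picture: lens glass centre at (305,118); foot corners (265,102), (347,25), (392,82), (311,156).

```bash
python3 - <<'E'
from h import *
import pickle
f,p,_=pickle.load(open("wscope.pkl","rb"))
im=f["pixels"]
# subpixel foot edges at z ~ foot top
L=atz(f,305,118,.11);print("lens",L.round(4))
for z in(.0,.012,.02):
    C=[atz(f,*c,z)[:2] for c in[(265,102),(347,25),(392,82),(311,156)]]
    C=np.array(C);e=np.roll(C,-1,0)-C
    print(z,"edges",np.linalg.norm(e,axis=1).round(3),"ang",np.arctan2(e[:,1],e[:,0]).round(3),"ctr",C.mean(0).round(3))
g=im[5:175,245:405,::-1]
cv2.imwrite("pics/wz.png",cv2.resize(g,None,fx=3.5,fy=3.5,interpolation=2))
E
```

```text
lens [0.6357 0.1316 0.11  ]
0.0 edges [0.146 0.096 0.149 0.1  ] ang [ 0.375 -1.17  -2.742  1.944] ctr [0.684 0.148]
0.012 edges [0.142 0.094 0.145 0.098] ang [ 0.375 -1.17  -2.742  1.944] ctr [0.682 0.148]
0.02 edges [0.14  0.093 0.143 0.096] ang [ 0.375 -1.17  -2.742  1.944] ctr [0.681 0.148]
```

View pics/wz.png

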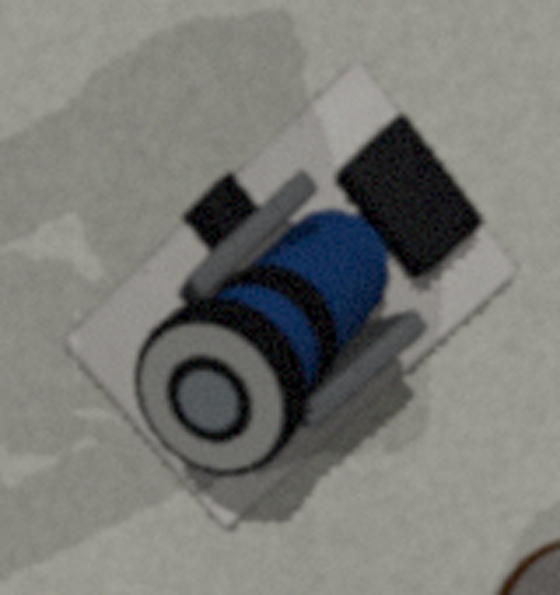

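The zoom gives the glass centre at (304.7,118.4), so the lens is at about (0.636,0.131,0.11) with scope yaw about 0.385. Next I'll go above the blue probe.

```bash
python3 - <<'E'
from h import *
plan([((.474,-.226,.29),R.from_euler("xyz",[np.pi,0,-.354]),8)])
E
```

```text
"delta_pos": [[-0.0, 0.04, 0.007], [-0.0, 0.04, 0.008], [-0.0, 0.04, 0.007], [-0.0, 0.04, 0.008], [0.0, 0.04, 0.007], [0.0, 0.04, 0.008], [0.0, 0.041, 0.007], [0.0, 0.04, 0.008]] 
"rotation": [[-0.0, -0.0, 0.001], [-0.0, -0.0, 0.001], [-0.0, -0.0, 0.001], [-0.0, -0.0, 0.001], [-0.0, -0.0, 0.0], [-0.0, -0.0, 0.001], [-0.0, -0.0, 0.0], [-0.0, -0.0, 0.001]]
end [ 0.474  -0.2257  0.2898] [-3.1413e+00 -3.0000e-04 -3.5440e-01] max 0.041 0.001
```

Emit:
jog_arm:
  delta_pos:
    - [0,0.04,0.007]
    - [0,0.04,0.008]
    - [0,0.04,0.007]
    - [0,0.04,0.008]
    - [0,0.04,0.007]
    - [0,0.04,0.008]
    - [0,0.041,0.007]
    - [0,0.04,0.008]
    - [0,0,0]
    - [0,0,0]
  rotation:
    - [0,0,0.001]
    - [0,0,0.001]
    - [0,0,0.001]
    - [0,0,0.001]
    - [0,0,0]
    - [0,0,0]
    - [0,0,0]
    - [0,0,0]
    - [0,0,0]
    - [0,0,0]

```text
time: 4.75
ee_pos: [0.4737, -0.2261, 0.2898]
tool_rot: [-3.141, -0.0, -0.354]
ft_force: [0.3, -1.1, -0.2]
width: 0.999
```

```bash
python3 - <<'E'
from h import *
f=env.grab_frame("wrist");save(f,"wblue.png")
print(pose()[0],proj(f,[(.476,-.224,.175),(.501,-.155,.175),(.527,-.086,.175)]).round())
import pickle;pickle.dump(f,open("wblue.pkl","wb"))
E
```

```text
[ 0.47411445 -0.22547904  0.29004295] [[281. 208.]
 [281. 113.]
 [282.   2.]]
```

View pics/wblue.png

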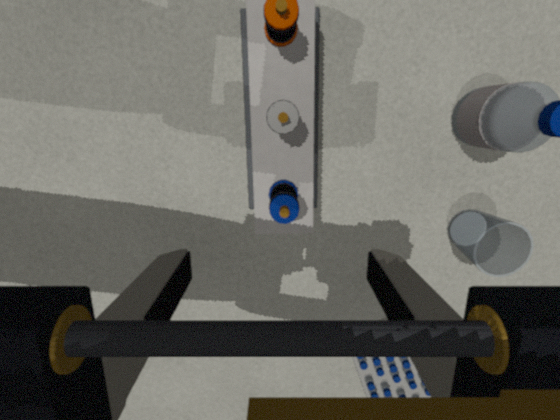

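Wrist picture: stub tops are at blue (285,213), white (284,118) and orange (282,5).

```bash
python3 - <<'E'
from h import *
import pickle
f=pickle.load(open("wblue.pkl","rb"))
b=atz(f,285,213,.175);w=atz(f,284,118,.175);o=atz(f,282,5,.175);d=atz(f,284.5,208,.165)
print(b,d,w,o,np.arctan2(*(o-b)[[1,0]])-np.pi/2)
t=b.copy();
t[:2]=(b[:2]+d[:2]+(2*w-o)[:2])/3;print(t,np.linalg.norm((o-b)))
tr=R.from_euler("xyz",[np.pi,0,-.354])
s=plan([((t[0],t[1],.29),tr,2),((t[0],t[1],.14),tr,6)])
E
```

```text
[ 0.47728781 -0.22917449  0.175     ] [ 0.47755631 -0.22772757  0.165     ] [ 0.50203233 -0.15892933  0.175     ] [ 0.52654896 -0.08764457  0.175     ] -0.33494706098488325
[ 0.47745327 -0.22903872  0.175     ] 0.1498578662336114
"delta_pos": [[0.002, 0.001, 0.0], [0.002, 0.001, 0.0], [0.0, 0.0, 0.025], [0.0, 0.0, 0.025], [0.0, 0.0, 0.025], [0.0, 0.0, 0.025], [0.0, 0.0, 0.025], [0.0, 0.0, 0.025]] 
"rotation": [[-0.0, -0.0, 0.0], [-0.0, -0.001, 0.001], [-0.0, 0.0, -0.0], [-0.0, 0.0, -0.0], [-0.0, 0.0, -0.0], [-0.0, 0.0, -0.0], [-0.0, 0.0, -0.0], [-0.0, 0.0, -0.0]]
end [ 0.4771 -0.2287  0.14  ] [-3.1413e+00  4.0000e-04 -3.5430e-01] max 0.025 0.001
```

Emit:
jog_arm:
  delta_pos:
    - [0.002,0.002,0]
    - [0.002,0.001,0]
    - [0,0,0.026]
    - [0,0,0.03]
    - [0,0,0.03]
    - [0,0,0.03]
    - [0,0,0.025]
    - [0,0,0.017]
    - [0,0,0]
    - [0,0,0]
  rotation:
    - [0,0,0]
    - [0,0,0]
    - [0,0,0]
    - [0,0,0]
    - [0,0,0]
    - [0,0,0]
    - [0,0,0]
    - [0,0,0]
    - [0,0,0]
    - [0,0,0]

```text
time: 5.8
ee_pos: [0.477, -0.2304, 0.1326]
tool_rot: [3.142, -0.001, -0.354]
ft_force: [-0.1, -0.1, 0.1]
width: 1.002
```

Emit:
jog_arm:
  delta_pos:
    - [0,0,0]
    - [0,0,0]
    - [0,0,0]
    - [0,0,0]
    - [0,0,0]
    - [0,0,0]
    - [0,0,0]
    - [0,0,0]
  rotation:
    - [0,0,0]
    - [0,0,0]
    - [0,0,0]
    - [0,0,0]
    - [0,0,0]
    - [0,0,0]
    - [0,0,0]
    - [0,0,0]
  hand: 1
  newtons: 40

```text
time: 6.6
ee_pos: [0.4766, -0.2305, 0.1316]
tool_rot: [-3.142, -0.0, -0.354]
ft_force: [0.3, -0.7, -0.2]
width: 0.363
```

Emit:
jog_arm:
  delta_pos:
    - [0,0,0]
    - [0,0,0]
    - [0,0,0]
    - [0,0,0]
  rotation:
    - [0,0,0]
    - [0,0,0]
    - [0,0,0]
    - [0,0,0]

```text
time: 7.0
ee_pos: [0.4766, -0.2305, 0.1317]
tool_rot: [3.142, -0.0, -0.354]
ft_force: [0.6, -0.4, 0.2]
width: 0.275
```

Emit:
jog_arm:
  delta_pos:
    - [0,0,-0.01]
    - [0,0,-0.02]
    - [0,0,-0.025]
    - [0,0,-0.025]
    - [0,0,-0.03]
    - [0,0,-0.03]
    - [0,0,-0.03]
    - [0,0,-0.02]
    - [0,0,-0.01]
    - [0,0,0]
  rotation:
    - [0,0,0]
    - [0,0,0]
    - [0,0,0]
    - [0,0,0]
    - [0,0,0]
    - [0,0,0]
    - [0,0,0]
    - [0,0,0]
    - [0,0,0]
    - [0,0,0]

```text
time: 8.0
ee_pos: [0.4767, -0.2305, 0.3329]
tool_rot: [3.141, -0.002, -0.354]
ft_force: [0.0, -0.2, -1.8]
width: 0.278
```

```bash
python3 - <<'E'
from h import *
s=env.state();print(s["width"]*93,s["ft_force"],s["q"].round(2))
f=env.grab_frame("side");save(f,"s2.png")
psi=.385;L=np.array([.636,.131,.11]);z=np.array([-np.sin(.6981)*np.cos(psi),-np.sin(.6981)*np.sin(psi),np.cos(.6981)])
# tool z=-z ; probe tip is .107 ahead of TCP (grasp 132-25)
tz=-z
y0=np.array([-np.sin(psi),np.cos(psi),0])
for name,x in (("a",np.cross(y0,tz)),("b",y0),("c",-y0),("d",-np.cross(y0,tz))):
    Rm=R.from_matrix(np.c_[x,np.cross(tz,x),tz])
    print(name,Rm.as_euler("xyz").round(3),(pose()[1].inv()*Rm).as_rotvec().round(3),"tcp40",(L+z*(.04+.107)).round(4))
E
```

```text
25.834139591545977 [ 0.03302853 -0.18530085 -1.809395  ] [-0.5  -0.21  1.6   0.    1.75 -0.14]
a [-3.142  0.698 -2.757] [ 0.83  -0.322  2.281] tcp40 [0.5484 0.0955 0.2226]
b [2.443 0.    1.956] [-0.353  0.799 -2.195] tcp40 [0.5484 0.0955 0.2226]
c [-2.443  0.    -1.186] [0.657 0.29  0.797] tcp40 [0.5484 0.0955 0.2226]
d [ 3.142 -0.698  0.385] [ 0.258  0.666 -0.708] tcp40 [0.5484 0.0955 0.2226]
```

Grip is 25.8 mm wide and the probe's weight shows on the wrist, so it is held. Now I'll tip it over and move to 100 mm off the glass.

```bash
cat >> h.py <<'E'
psi=.385;L=np.array([.636,.131,.11]);a=np.deg2rad(40)
z=np.array([-np.sin(a)*np.cos(psi),-np.sin(a)*np.sin(psi),np.cos(a)])
Rd=R.from_euler("xyz",[np.pi,-a,psi])
E
python3 - <<'E'
from h import *
print(Rd.apply([0,0,1])+z)
plan([((.49,-.0,.35),Rd,14),(L+z*(.107+.1),Rd,6)])
E
```

```text
[ 0.00000000e+00 -1.11022302e-16 -1.11022302e-16]
"delta_pos": [[-0.005, -0.016, -0.001], [-0.004, -0.016, -0.001], [-0.003, -0.016, -0.001], [-0.002, -0.016, -0.001], [-0.001, -0.017, -0.001], [-0.0, -0.017, -0.001], [0.0, -0.016, -0.0], [0.001, -0.016, 0.0], [0.002, -0.016, 0.001], [0.003, -0.016, 0.001]] 
"rotation": [[0.018, 0.048, -0.051], [0.018, 0.048, -0.051], [0.018, 0.047, -0.05], [0.019, 0.048, -0.051], [0.018, 0.047, -0.05], [0.019, 0.048, -0.051], [0.018, 0.047, -0.05], [0.019, 0.048, -0.051], [0.018, 0.047, -0.05], [0.019, 0.048, -0.051]]
"delta_pos": [[0.004, -0.016, 0.001], [0.004, -0.016, 0.002], [0.005, -0.016, 0.002], [0.006, -0.016, 0.004], [-0.002, -0.011, 0.016], [-0.002, -0.011, 0.016], [-0.002, -0.011, 0.016], [-0.002, -0.011, 0.016], [-0.003, -0.011, 0.015], [-0.002, -0.012, 0.016]] 
"rotation": [[0.018, 0.048, -0.05], [0.019, 0.047, -0.051], [0.018, 0.048, -0.05], [0.019, 0.047, -0.051], [-0.0, 0.0, 0.0], [-0.0, 0.0, 0.0], [-0.0, 0.0, 0.0], [-0.0, 0.0, 0.0], [-0.0, 0.0, 0.0], [-0.0, 0.0, 0.0]]
end [0.5127 0.0815 0.2687] [-3.1415 -0.6981  0.3853] max 0.017 0.051
```

View pics/s2.png

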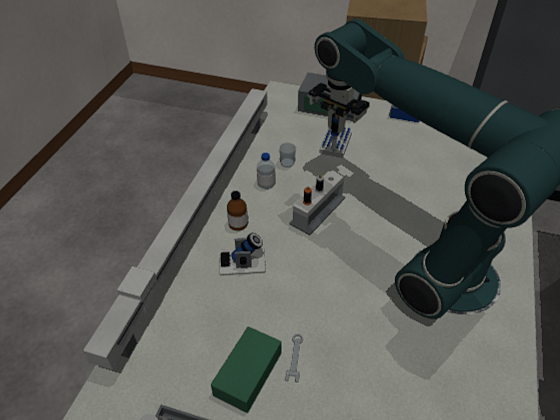

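The side picture shows the blue probe lifted clear, with its tip near (334,150), and the white and orange probes still parked.

Emit:
jog_arm:
  delta_pos:
    - [-0.005,-0.016,-0.001]
    - [-0.004,-0.016,-0.001]
    - [-0.003,-0.016,-0.001]
    - [-0.002,-0.016,-0.001]
    - [-0.001,-0.017,-0.001]
    - [0,-0.017,-0.001]
    - [0,-0.016,0]
    - [0.001,-0.016,0]
    - [0.002,-0.016,0.001]
    - [0.003,-0.016,0.001]
  rotation:
    - [0.018,0.048,-0.051]
    - [0.018,0.048,-0.051]
    - [0.018,0.047,-0.05]
    - [0.019,0.048,-0.051]
    - [0.018,0.047,-0.05]
    - [0.019,0.048,-0.051]
    - [0.018,0.047,-0.05]
    - [0.019,0.048,-0.051]
    - [0.018,0.047,-0.05]
    - [0.019,0.048,-0.051]

```text
time: 9.05
ee_pos: [0.4863, -0.0663, 0.3429]
tool_rot: [-3.08, -0.501, 0.149]
ft_force: [0.4, -0.8, -1.9]
width: 0.276
```

Emit:
jog_arm:
  delta_pos:
    - [0.004,-0.016,0.001]
    - [0.004,-0.016,0.002]
    - [0.005,-0.016,0.002]
    - [0.006,-0.016,0.004]
    - [-0.002,-0.011,0.016]
    - [-0.002,-0.011,0.016]
    - [-0.002,-0.011,0.016]
    - [-0.002,-0.011,0.016]
    - [-0.003,-0.011,0.015]
    - [-0.002,-0.012,0.016]
  rotation:
    - [0.018,0.048,-0.05]
    - [0.019,0.047,-0.051]
    - [0.018,0.048,-0.05]
    - [0.019,0.047,-0.051]
    - [0,0,0]
    - [0,0,0]
    - [0,0,0]
    - [0,0,0]
    - [0,0,0]
    - [0,0,0]

```text
time: 10.05
ee_pos: [0.5123, 0.082, 0.2663]
tool_rot: [-3.141, -0.696, 0.385]
ft_force: [-0.2, -0.3, -1.5]
width: 0.275
```

```bash
python3 - <<'E'
from h import *
p,r=pose();s=env.state();print(p,r.as_euler("xyz"),s["q"].round(2),s["time"])
tip=p+r.apply([0,0,.107])
out=[]
for c in("top","side","wrist"):
    f=env.grab_frame(c);save(f,c+"3.png");u=proj(f,[tip,L,L+.04*z,L+.1*z]).round(1);print(c,u.tolist())
    if c!="wrist":
        m=u[1].astype(int);g=f["pixels"][m[1]-50:m[1]+40,m[0]-30:m[0]+60,::-1]
        out.append(cv2.resize(g,(400,400),interpolation=2));print(m-[30,50])
    else: out.append(cv2.resize(f["pixels"][:,:,::-1],(400,300)))
    for m in env.look_for("probe_blue",c)[:1]: print(m["conf"],np.round(m["extent"]))
im=np.zeros((600,800,3),np.uint8);im[:300,:400]=cv2.resize(out[0],(400,300)) if 0 else out[0][50:350];im[300:,:400]=out[1][50:350];im[:300,400:]=out[2]
cv2.imwrite("pics/c3.png",im)
E
```

```text
[0.51226989 0.08198895 0.26632113] [-3.14053053 -0.69586411  0.38456652] [-0.04 -0.67  2.13  0.31  1.06 -0.49] 10.05
top [[231.8, 201.2], [227.0, 187.6], [229.0, 192.7], [232.0, 200.9]]
[197 137]
side [[275.3, 221.6], [255.3, 238.5], [263.1, 231.6], [275.2, 220.8]]
[225 188]
wrist [[278.4, 213.5], [280.3, 188.8], [280.4, 197.6], [280.6, 215.5]]
0.7 [244. 207. 311. 321.]
```

View pics/c3.png

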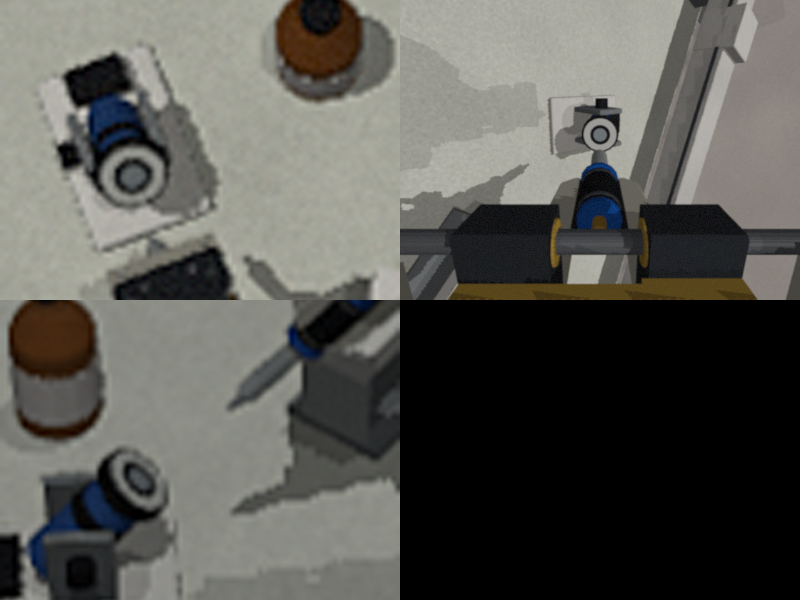

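Tip, lens and axis agree across the three views to about 1–2 px: side tip (276.5,223.6), lens (256,240); wrist lens (280,188), tip (280,214). I'll close in to about 45 mm and check the probe's direction again.

```bash
python3 - <<'E'
from h import *
plan([(L+z*(.107+.045),Rd,6)])
E
```

```text
"delta_pos": [[-0.0, -0.0, 0.009], [-0.0, -0.0, 0.009], [-0.0, -0.0, 0.009], [-0.0, -0.0, 0.009], [-0.0, -0.0, 0.01], [-0.0, -0.0, 0.009]] 
"rotation": [[0.0, -0.0, 0.0], [0.0, -0.0, 0.0], [0.0, -0.0, 0.0], [0.0, -0.0, 0.0], [0.0, -0.0, 0.0], [0.0, -0.0, 0.0]]
end [0.5455 0.0943 0.2271] [ 3.1414 -0.6983  0.3851] max 0.01 0.0
```

Emit:
jog_arm:
  delta_pos:
    - [0,0,0.009]
    - [0,0,0.009]
    - [0,0,0.009]
    - [0,0,0.009]
    - [0,0,0.01]
    - [0,0,0.009]
    - [0,0,0]
    - [0,0,0]
  rotation:
    - [0,0,0]
    - [0,0,0]
    - [0,0,0]
    - [0,0,0]
    - [0,0,0]
    - [0,0,0]
    - [0,0,0]
    - [0,0,0]

```text
time: 11.15
ee_pos: [0.5455, 0.0949, 0.2266]
tool_rot: [-3.141, -0.698, 0.385]
ft_force: [-0.5, 0.3, -1.9]
width: 0.272
```

```bash
python3 - <<'E'
from h import *
p,r=pose();tz=r.apply([0,0,1]);print(p,r.as_euler("xyz"),env.state()["time"])
tip=p+.107*tz
for c in("side","wrist","top"):
    f=env.grab_frame(c);save(f,c+"4.png");u=proj(f,[tip,tip-.08*tz,tip-.14*tz,L]).round(1);print(c,"tip,collar,disc,lens",u.tolist())
    if c=="side":
        x0,y0=240,170;g=f["pixels"][y0:y0+85,x0:x0+80,::-1];A=cv2.resize(g,(560,595),interpolation=2)
    if c=="wrist": B=cv2.resize(f["pixels"][170:320,230:330,::-1],(240,360),interpolation=2)
    if c=="top": C=cv2.resize(f["pixels"][165:245,205:285,::-1],(240,235),interpolation=2)
cv2.imwrite("pics/c4.png",np.hstack([A,np.vstack([B,C])]))
E
```

```text
[0.54549347 0.09491246 0.22655562] [-3.14127958 -0.69765646  0.38539502] 11.15
side tip,collar,disc,lens [[264.0, 230.8], [280.3, 216.3], [293.0, 205.0], [255.3, 238.5]]
wrist tip,collar,disc,lens [[279.3, 214.1], [279.6, 254.1], [280.0, 313.7], [279.0, 200.9]]
top tip,collar,disc,lens [[229.0, 193.4], [233.2, 204.5], [236.6, 213.5], [227.0, 187.6]]
```

View pics/c4.png

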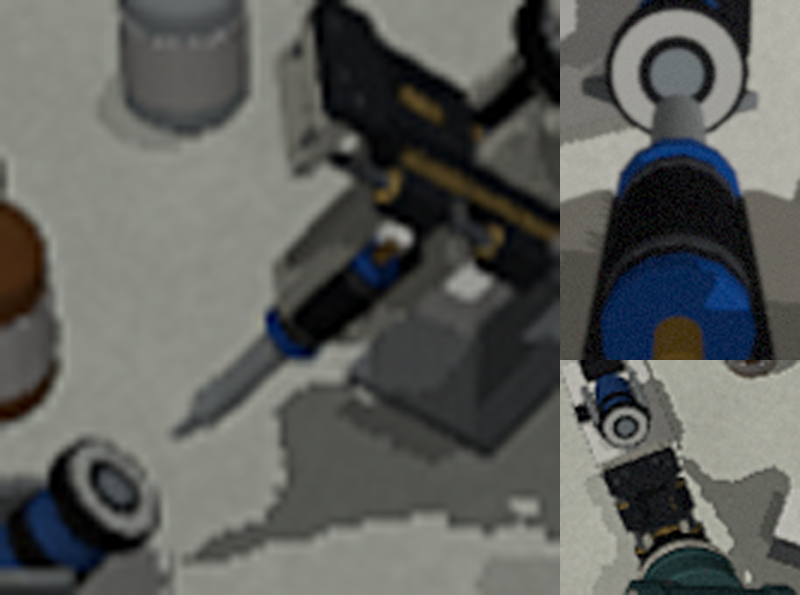

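The zoomed side view puts tip (264.7,232.4), collar (281.6,217.6) and lens (256.7,239.7) on one line, all with the same calibration offset. The tip is about 42–45 mm off the glass, and the wrist view shows it centred to about 1 mm. I'll move 3 mm further in, then check.

Emit:
jog_arm:
  delta_pos:
    - [0,0,0.002]
    - [0,0,0.001]
    - [0,0,0]
    - [0,0,0]
    - [0,0,0]
    - [0,0,0]
    - [0,0,0]
    - [0,0,0]
  rotation:
    - [0,0,0]
    - [0,0,0]
    - [0,0,0]
    - [0,0,0]
    - [0,0,0]
    - [0,0,0]
    - [0,0,0]
    - [0,0,0]

```text
time: 12.1
ee_pos: [0.5472, 0.0955, 0.2245]
tool_rot: [-3.141, -0.698, 0.385]
ft_force: [0.1, -0.7, -1.9]
width: 0.274
```

```bash
python3 - <<'E'
from h import *
p,r=pose();s=env.state();t=p+r.apply([0,0,.107])-L
print("axial",t@z,"lateral",np.linalg.norm(t-(t@z)*z),"ang",np.arccos(-r.apply([0,0,1])@z),abs(s["joint_velocities"]).max(),s["width"]*93,s["ft_force"],s["time"])
if .036<t@z<.047 and s["width"]>.25: print(env.sign_off())
E
```

```text
axial 0.04213181365327513 lateral 0.0006076685773598977 ang 0.0002771640585745436 0.0024277851881519177 25.461600086918185 [ 0.08694412 -0.71585743 -1.86975785] 12.1
the job is handed in; nothing more can be done
None
```

I drew the blue probe straight up out of its socket and tipped it 40° into line with the microscope's lens axis. It is now held raised and still in front of the glass, and the job is handed in at 12.1 s.

- **Distance:** the arm's own pose puts the tip 42 mm off the glass. Scaling from the side camera before the last 3 mm step gives about 39 mm, so the two disagree slightly around the 40 mm target.
- **Centring and alignment:** by the arm's pose, the tip is 0.6 mm off the axis I measured for the lens. The wrist camera showed about 1 mm. The probe's direction matches that axis to well under a degree, but the axis itself came from coarse pictures and may be off by a degree or so.
- **Grip and contact:** the jaws hold it at 25.5 mm with 40 N set, the wrist carries only the probe's weight (about 1.9 N), and the joints are still.
- **Other things on the bench:** the white and orange probes were still parked in the side picture after the lift. Nothing else looked moved in the later pictures, but I took none after the last 3 mm step.

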